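Change the die plate in the bench press

ROBOT

A 6-joint arm with a two-finger parallel gripper is mounted at the origin on the work surface. World frame = base frame: x ahead of the robot, y to its left, z up, the work surface at z = 0. Lengths are in m, angles in degrees, forces in N, time in s.
With the tool pointing down it reaches from about 0.3 to 0.75 m from the base axis. Payload 8.5 kg.
Tool frame: the origin (TCP) lies midway between the tips of the shut fingers; the grasp point (between the pads) lies 19 mm behind it (env.grasp_offset is the distance from the TCP to the grasp point, in m); z points along the fingers, y is the line along which they close (so a half turn about z gives the same grasp; the last joint's range is limited). The gripper opens to 85 mm and grips with 20 to 120 N. Pads are 22 mm wide; open, the fingers measure 114 mm over their backs; the gripper's body (76 mm by 85 mm) begins 54 mm behind the grasp point. The pads swing forward as they close: fully open they stand 13 mm farther back than shut.
Start: joints at [60.373, 21.807, 74.336, -0, 83.858, -12.336], TCP at [0.163, 0.525, 0.231] pointing down, gripper open.
Joint ranges: [-178.18, 178.18], [-50.72, 133.34], [12.68, 142.11], [-81.47, 261.47], [9.98, 163.14], [-165.26, 165.26]. Speed limits (degrees/s): [136.94, 136.94, 180, 180, 180, 180].

INTERFACE

Orientations are given as a 3x3 rotation matrix whose columns are the frame's x, y, z axes.
In Python, from rig import env gives the robot as it stands.
- The arm moves only by the tool servo_tool, never from a script. Its argument "deltas" is text: rows parted by semicolons, each of 7 numbers parted by spaces: the opening, from 0 (shut) to 1 (fully open), then the shift along the tool's x, y, z in mm, then the turn, a rotation vector about the tool's x, y, z in rad. A call has 1 to 8 rows; each row shifts and turns the commanded pose from where the row before left it, along the tool's axes as they then stand; what a row does not reach is not made up. A row lasts 1/12 s, in which the tool goes at most 41.7 mm and 7.16 degrees, less where a joint would pass 70% of its speed; a pose out of reach is approached as far as the arm can. A call is refused whole if a number of a shift passes 41.7 or a number of a turn 0.125, either way. A call with a gripper value outside its range is refused whole. The fingers move at their own pace and stop on an object; "newtons" is the grip in N (left out, the last holds). Time passes only in rows, so rows that do not move let the fingers close. It gives the time, the measured TCP pose, the force, the opening and the grip force at its end, in the units of the state.
- env.observe(): the state, without advancing time (a new reading comes with each control period).
- env.get_image(name): name is "scene" or "top" or "wrist"; returns a dict with "img" (480x640x3 uint8, red, green, blue), "depth" (480x640 float32, m along the optical axis (not along the pixel's ray), 0 where there is no reading), "camera_matrix" (3x3 intrinsics, pixels), "world_to_cam" (4x4, takes a point from world to camera coordinates). Camera axes: x right, y down, z forward; pixel columns grow to the right and rows downward; lengths in m; the calibration is good to about 2 mm. The wrist camera is an equidistant fisheye: a pixel r from the principal point sees the ray r / f radians off the axis. A picture is of the moment at which its call begins.
- env.close_job(): hands the job in; it is judged then, once.
Trained networks look in a picture, given as the dict that the camera call returned (one of the last four; its "shot" number tells which), for a name from the list of things; names that differ only in an ending like _2 or _b are one class to them, and where a whole thing is asked for, a point or a joint stands for the part that bears it (a point fixed in the world has none). Each returns a list of dicts, best first, with "conf" (0 to 1); they miss things now and then, are a little off and sometimes report something else, mostly with a low value. They report only what shows in the picture. A call takes as long as a camera call. They do not tell look-alikes from the thing itself.
- env.spot_in(name, picture): "bbox" ([centre column, centre row, width, height] in pixels, round what is visible of it).
- env.spot_point(name, picture): "uv" ([column, row] in pixels: a listed point, or the origin of a listed thing).
The state is a dict: "time_s": time; "q": joint angles; "qvel": joint speeds; "joint_efforts": joint torques, N m; "position": TCP position; "tool_rot": TCP orientation; "ft_force": force on the tool from outside, world axes, zero at the start; "wrist_torque": the same for the moment, N m; "grip_width": finger opening in m; "gripper_force": force on a finger pad.
Only numpy, scipy, OpenCV 4.12 (cv2) and the standard library are available. Lean on these libraries where they do the work, as an engineer would, in place of code of your own. Each camera call takes 0.05 s, during which the arm holds its last target. There are 200 camera calls.

TASK

Change the snap press over to the red die: swing the yellow keeper latch clear, lay the plate with the red die block on the bed (tail stripe towards the open end) and slide it in under the two side rails until it sits fully home against the yellow back stop, die under the punch, feeling for the stop rather than ramming it. Then swing the keeper fully shut behind the plate. Leave the blue die plate, the thread cone and the box of snaps where they are.

Things in the scene. Friction and masses are not known exactly. Their poses are not given: they have to be found in the camera images.
- red_plate: Aluminium die plate 150 x 90 x 10 mm with a red block 36 x 36 mm, 10 to 42 mm above the underside, square to the plate, and a brass die (26 mm, 6 mm tall) on it. Origin: on the underside below the block's middle. x points to the leading end at +55 mm; the red-striped tail end is at -95 mm; sides at y = +-45 mm. 0.45 to 0.7 kg. Flat on the bench; may have swapped places with the blue one.
- blue_plate: A second die plate, same size, axes and origin, with a blue block and stripe, flat on the bench; not to be moved.
- press: Green lever press fixed to the bench. Origin at bench height below the punch axis; x = the way a plate slides in (open end to column), y to the left of that, z up. Flat steel bed 22 mm above the bench, 144 mm wide, from x = -227 mm (open end) to the column at x = 90 mm. A plate fully home has its origin at x = 0, y = 0, z = 22 mm, its x axis along the press's, its tail edge at x = -95 mm.
- rail_mouth (a point): Middle of the entry between the two dark side rails, at bed height (press x = -45 mm, y = 0). Rails run from here to x = +60 mm, 93 mm apart; their lips reach 8 mm inward over the plate, lip underside 12 mm and top 18 mm above the bed. Flared guides 12 mm tall lead in from x = -61 mm, where they stand about 108 mm apart.
- punch_tip (a point): Tip of the brass punch (14 mm across), 98 mm above the bench on the press's z axis. Above it the ram (24 mm across, from 116 mm up) and the head: from x = -26 mm back to the column, 56 mm wide, 153 to 221 mm above the bench. No room for a hand round the die block here: push the plate home by its tail edge. The ram handle (up and back, -y side) is not used.
- press_stop: Yellow back stop fixed on the bed, steel, 60 mm wide, 12 mm tall. Origin: middle of its front face's lower edge (press x = 55 mm, y = 0, z = 22 mm). The plate meets it hard, with no spring. A light push is enough; more than 60 N of plate against stop is ramming.
- keeper (a joint): Yellow keeper latch (rad), a flat arm on an upright pivot. 0 = shut: arm along the press's +y across the bed, front face at press x = -97 mm, 2 mm behind the tail of a plate that is home. Grows as it opens, anticlockwise from above, arm turning towards press -x; end stop 1.9; below about 1.4 it is in the plate's way. Starts 0 to 0.7. Stiff (about 1.3 N at the knob), stays where left.
- keeper_knob (a point): Top centre of the keeper's black upright knob, a round post 16 mm across, 80 mm from the pivot. Top 72 mm above the bench; the post stands free above the arm, whose top is 31 mm above the bench. Can be pinched from above or pushed.
- keeper_pivot (a point): The keeper's upright pivot axis at bed height: press x = -104 mm, y = -64 mm, z = 22 mm.
- thread_cone: Cone of orange thread on a white core, 66 mm across near the foot, 130 mm tall, standing on the bench; leave it alone. Origin: centre of its underside.
- snap_box: Open wooden box of snap fasteners, 100 x 130 x 35 mm, on the bench; leave it alone. Origin: centre of its underside.
Not all that is in view belongs to the job. Leave any green look-alike of the red_plate alone.

How it is judged (in metres and radians):
On the way, in this order (a step that is already met when the one before it is completed fails the run):
1. the keeper is swung clear of the plate's path (at least 1.3 rad open) (value of joint keeper above 1.3 rad), for 0.1 s.
2. the red plate lies on the bed with its leading end under the rails (x of red_plate in the frame of press between -0.09 and 0.003 m and y of red_plate in the frame of press between -0.005 and 0.005 m and z of red_plate in the frame of press below 0.027 m), for 0.05 s.
At the end, for the whole second after the job is handed in: The red plate lies flat under the rails, home against the stop (origin within 4 mm along the slide, within 4 mm across, square to 0.06 rad), the keeper is shut behind it (less than 0.12 rad open), and both are at rest (x of red_plate in the frame of press between -0.004 and 0.003 m and y of red_plate in the frame of press between -0.004 and 0.004 m and z of red_plate in the frame of press between 0.018 and 0.026 m and angle between the x axis of red_plate and the x axis of press, either way round below 0.06 rad and value of joint keeper below 0.12 rad and linear speed of red_plate below 0.01 m/s and velocity of joint keeper between -0.05 and 0.05 rad/s); the robot touches nothing.
It fails at once if the plate is rammed against the back stop (more than 60 N) (contact force between red_plate and press_stop above 60 N).
It fails at once if the blue die plate is moved by more than 25 mm (distance of blue_plate from where it was at the start of the episode above 0.025 m).
It fails at once if the thread cone is moved by more than 25 mm (distance of thread_cone from where it was at the start of the episode above 0.025 m).
It fails at once if the box of snaps is moved by more than 25 mm (distance of snap_box from where it was at the start of the episode above 0.025 m).
It also fails if it takes over 72 s, if anything falls off the work surface, if the arm or the gripper's body presses on something with over 40 N, if the wrist force passes 120 N, or if a joint passes its speed limit or range.

## Working session

There is one attempt and no reset: what is moved stays moved. The work goes in short steps, Python scripts to look and compute and a tool call to move; the robot and the scene stay as the last step left them, time stands still between calls to the robot, and variables do not carry over. Pictures are saved under pics/ and viewed, at most 10 in all, crops included, and the job is handed in when it is done.

Besides the shell and the picture viewer there is one more tool, called by a JSON object that holds its "name" and its "arguments". servo_tool: Moves the arm, as the interface text tells. Its arguments: {"type":"object","properties":{"deltas":{"type":"string"},"newtons":{"type":"number"}},"required":["deltas"]}

```bash
ls; mkdir -p pics
cat > h.py <<'E'
import numpy as np, cv2
from rig import env
def world(p,uv,z=None):
    K=p["camera_matrix"];T=np.linalg.inv(p["world_to_cam"])
    r=np.linalg.inv(K)@np.array([uv[0],uv[1],1.])
    if z is None:
        u,v=int(round(uv[0])),int(round(uv[1])); d=np.median(p["depth"][v-1:v+2,u-1:u+2]); return (T@np.r_[r*d,1])[:3]
    o=T[:3,3]; d=T[:3,:3]@r; return o+d*(z-o[2])/d[2]
def cloud(p):
    K=p["camera_matrix"];T=np.linalg.inv(p["world_to_cam"])
    v,u=np.mgrid[:480,:640];d=p["depth"]
    P=np.stack([(u-K[0,2])/K[0,0]*d,(v-K[1,2])/K[1,1]*d,d],-1)
    return P@T[:3,:3].T+T[:3,3]
def save(n,img): cv2.imwrite("pics/"+n,img[:,:,::-1])
E
python3 - <<'E'
from h import *
np.set_printoptions(precision=4,suppress=True)
for c in ("top","scene"):
    p=env.get_image(c); save(c+"0.png",p["img"]); np.savez(c+"0.npz",**{k:p[k] for k in("img","depth","camera_matrix","world_to_cam")})
    print(c,np.linalg.inv(p["world_to_cam"])[:3,3])
    for n in ["red_plate","blue_plate","press","rail_mouth","punch_tip","press_stop","keeper_knob","keeper_pivot","thread_cone","snap_box"]:
        for r in env.spot_point(n,p)[:3]:
            try: w=world(p,r["uv"])
            except Exception: w=None
            print(n,np.round(r["uv"],1),round(r["conf"],2),w)
E
```

```text
pics
top [ 0.3466 -0.0531  1.2122]
red_plate [492.1 340.9] 0.74 [ 0.2904 -0.4419  0.0425]
red_plate [359.  239.8] 0.72 [ 0.512  -0.1466  0.0491]
red_plate [344.  309.4] 0.57 [ 0.3558 -0.1135  0.0435]
blue_plate [466.1 252.1] 0.76 [ 0.4873 -0.3897  0.0452]
blue_plate [171.8 230.8] 0.25 [0.5317 0.2849 0.0224]
press [171.6 233.5] 0.86 [0.5257 0.2855 0.0206]
press [466.5 254.7] 0.51 [ 0.4817 -0.3912  0.0422]
rail_mouth [187.7 228.5] 0.63 [0.5377 0.2486 0.0215]
punch_tip [159.2 225.8] 0.67 [0.5156 0.2632 0.1887]
press_stop [146.4 232.3] 0.64 [0.5014 0.2861 0.1942]
press_stop [463.4 253.1] 0.43 [ 0.4855 -0.3847  0.0409]
press_stop [393.3 162.4] 0.28 [ 0.7074 -0.2328  0.0042]
keeper_knob [214.9 235. ] 0.88 [0.5156 0.1747 0.0729]
keeper_pivot [215.1 206.1] 0.62 [0.5878 0.1838 0.0393]
keeper_pivot [357.8 241. ] 0.4 [ 0.5091 -0.1438  0.0501]
keeper_pivot [213.3 235.2] 0.22 [0.5152 0.1784 0.072 ]
thread_cone [330.  171.5] 0.71 [ 0.661  -0.0789  0.083 ]
snap_box [399.6 163.8] 0.87 [ 0.6968 -0.244   0.0289]
snap_box [463.8 254.3] 0.74 [ 0.4826 -0.3852  0.0419]
scene [1.1988 1.0902 0.9319]
red_plate [307.5 243.1] 0.95 [ 0.5298 -0.1382  0.0126]
red_plate [371.9 230.1] 0.77 [ 0.3462 -0.1     0.0149]
red_plate [324.8 177.4] 0.62 [ 0.2961 -0.4411  0.015 ]
blue_plate [278.8 201.2] 0.56 [ 0.4932 -0.3791  0.0147]
press [406.5 339.6] 0.81 [0.541  0.3159 0.0245]
rail_mouth [394.2 319.5] 0.84 [0.5261 0.2507 0.0266]
punch_tip [404.9 305.2] 0.62 [0.5354 0.2947 0.1018]
press_stop [352.9 314.5] 0.74 [0.5998 0.1948 0.0328]
press_stop [419.7 346.5] 0.53 [0.5381 0.3565 0.0355]
keeper_knob [382.  284.8] 0.64 [0.513  0.1812 0.073 ]
keeper_pivot [349.7 316.6] 0.75 [0.6062 0.1917 0.0272]
keeper_pivot [402.1 340.4] 0.44 [0.5505 0.3131 0.0245]
thread_cone [266.6 275.6] 0.79 [ 0.6939 -0.0515  0.0211]
snap_box [233.1 246.9] 0.86 [ 0.7095 -0.2226  0.0139]
```

View pics/top0.png

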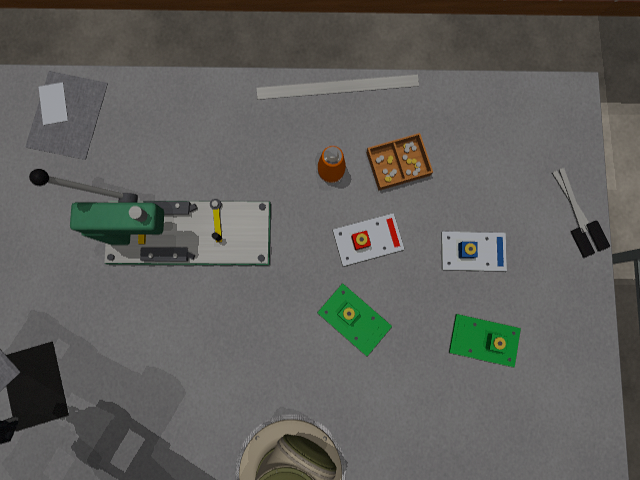

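View pics/scene0.png

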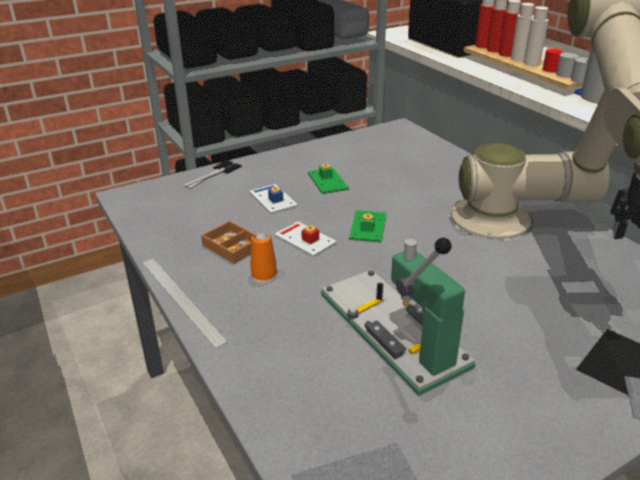

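Top view: the red plate is at (362,240) with its stripe to the right. The blue plate is at (468,250), and the green look-alikes are at (349,314) and (499,343). The press has its open end on the right, with bed corners near (270,203) and (106,264). The keeper pivot is at (215,204) and the knob at (216,236), nearly shut. I pick the plate at (362,240) because it alone has a red block and a red stripe. Next come an enlarged crop and a precise fit.

Run:
```python
from h import *
np.set_printoptions(precision=4,suppress=True)
s=None
for c in ("top","scene"):
    p=dict(np.load(c+"0.npz")); C=cloud(p); X,Y,Z=C[...,0],C[...,1],C[...,2]
    img=p["img"].astype(int); R,G,B=img[...,0],img[...,1],img[...,2]
    hsv=cv2.cvtColor(p["img"],cv2.COLOR_RGB2HSV)
    def rect(m,n):
        P=(C[m][:,:2]*1000).astype(np.float32); r=cv2.minAreaRect(P); print(c,n,m.sum(),np.round(r[0],1),np.round(r[1],1),round(r[2],2),"medz",np.median(C[m][:,2]))
    box=lambda a,b,d,e:(X>a)&(X<b)&(Y>d)&(Y<e)
    def rect2(m,n,off):   # fit by colour, back-project at plane
        k,l,st,ce=cv2.connectedComponentsWithStats(m.astype(np.uint8)); i=1+np.argmax(st[1:,4]); m=l==i
        v,u=np.nonzero(m); P=np.array([world(p,(a,b),off)[:2] for a,b in zip(u,v)])*1000
        r=cv2.minAreaRect(P.astype(np.float32)); print(c,n,m.sum(),np.round(r[0],1),np.round(r[1],1),round(r[2],2),"cen",P.mean(0),"medz",np.median(C[m][:,2]))
    # bed
    rect(box(.4,.65,0,.5)&(Z>.017)&(Z<.0265),"bed")
    rb=box(.42,.62,-.27,-.03)
    rect2(rb&(Z>.006)&(Z<.014)|rb&(Z>.0141),"redplate all z10",.010)
    red=rb&((hsv[...,0]<6)|(hsv[...,0]>174))&(hsv[...,1]>150)&(hsv[...,2]>70)
    rect2(red&(Z<.018),"stripe",.010)
    rect2(red&(Z>.036),"block",.042)
    brass=rb&(hsv[...,0]>15)&(hsv[...,0]<35)&(hsv[...,1]>100)&(Z>.04)
    if brass.any(): rect2(brass,"die",.048)
    kn=box(.42,.62,.1,.25)&(Z>.066)&(Z<.076); print(c,"knob",kn.sum(),C[kn].mean(0) if kn.any() else None)
    yl=box(.42,.65,.1,.25)&(hsv[...,0]>20)&(hsv[...,0]<32)&(hsv[...,1]>150)&(Z<.04); rect2(yl,"arm",.031)
    yl=box(.42,.65,.29,.45)&(hsv[...,0]>20)&(hsv[...,0]<32)&(hsv[...,1]>150); 
    if yl.any(): rect2(yl,"stop",.034)
    if c=="top": save("crop0.png",cv2.resize(p["img"][190:360,300:530],None,fx=3,fy=3,interpolation=cv2.INTER_CUBIC))
    if c=="scene": save("crop1.png",cv2.resize(p["img"][230:400,310:500],None,fx=3.5,fy=3.5,interpolation=cv2.INTER_CUBIC))
print(env.observe()["tool_rot"],env.grasp_offset)
```

```text
top bed 6133 [529.5 249. ] [148.4 378.4] 0.59 medz 0.02226296798203342
top redplate all z10 2359 [ 518.1 -168.3] [ 90.5 155.4] 15.92 cen [ 518.7772 -170.468 ] medz 0.010701099719139462
top stripe 157 [ 536.5 -229.1] [67.6 13. ] 15.77 cen [ 536.0661 -229.0441] medz 0.010810669881501367
top block 123 [ 513.5 -151.8] [35.3 35.2] 15.68 cen [ 511.6001 -151.0963] medz 0.042254539305951244
top die 85 [ 514.1 -151.2] [23.  22.7] 0.03 cen [ 514.3062 -151.4988] medz 0.048265573643756055
top knob 42 [0.5144 0.1749 0.0715]
top arm 156 [551.5 180.1] [66.1 14.1] 7.39 cen [554.2603 180.0813] medz 0.030790022081784274
top stop 76 [511.3 349.7] [21.5 16. ] 3.53 cen [511.243  350.1223] medz 0.03441304541602952
scene bed 4216 [531.5 251.2] [152.6 385.1] 0.26 medz 0.023810863113777336
scene redplate all z10 1097 [ 516.2 -173.5] [109.4 164.7] 14.68 cen [ 518.3756 -168.9142] medz 0.013186253424755545
scene stripe 28 [ 535.8 -231. ] [57.9  6.4] 16.11 cen [ 536.9261 -230.7079] medz 0.012724610500783995
scene block 62 [ 520.2 -144.8] [43.6 38.4] 31.61 cen [ 519.8319 -139.2366] medz 0.04186049727571628
scene die 44 [ 514.9 -149.8] [25.6 21.6] 60.19 cen [ 514.1876 -150.8595] medz 0.049942103593380804
scene knob 36 [0.5168 0.1787 0.0712]
scene arm 130 [547.  181.6] [72.2 15.3] 6.22 cen [548.3079 181.8742] medz 0.03259880736133419
scene stop 86 [547.4 354.7] [20.8 33.2] 83.53 cen [548.9478 354.2333] medz 0.03527711705383246
[[-0.9548  0.2972 -0.    ]
 [ 0.2972  0.9548 -0.    ]
 [ 0.     -0.     -1.    ]] 0.0187
```

View pics/crop0.png

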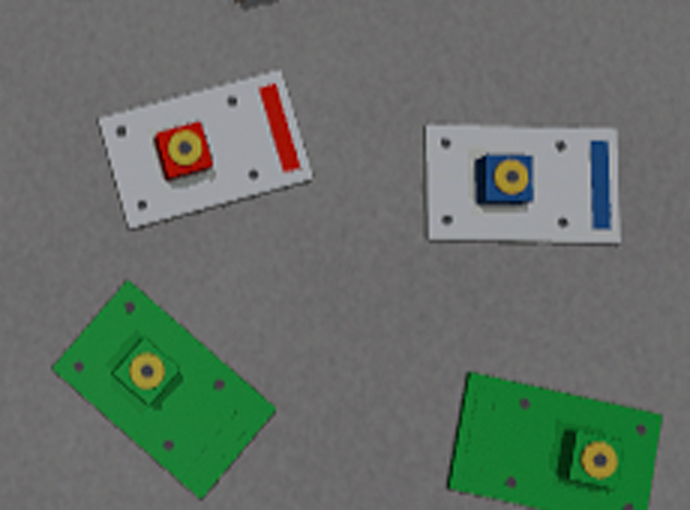

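View pics/crop1.png

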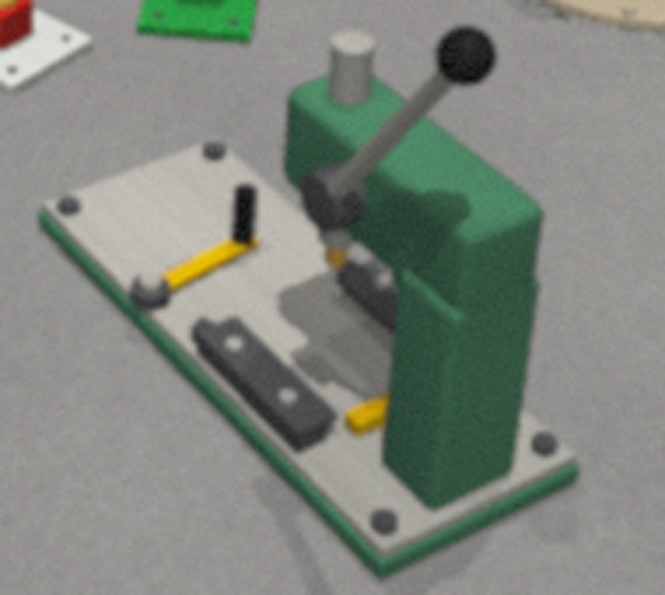

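The crops confirm it: the plate at (362,240) has a red block and stripe, while the others are blue or plain green. The keeper arm is about 0.1 rad open. Press origin is about (0.529, 0.288) with its x axis along world +y (0.6° yaw), and the bed width and stop position agree with this. First I turn the tool square to the press, so that tool x is press y and tool y is press x, and move towards the knob.

{"name": "servo_tool", "arguments": {"deltas": "1 0 0 0 0 0 -0.104; 1 0 0 0 0 0 -0.104; 1 0 0 0 0 0 -0.104; 0.5 -28 -28 0 0 0 0; 0.5 -28 -28 0 0 0 0; 0.5 -28 -28 0 0 0 0; 0.5 -28 -28 0 0 0 0; 0.5 -28 -28 0 0 0 0", "newtons": 40}}

```text
time_s: 1.77
position: [0.3058, 0.3851, 0.2315]
tool_rot: [[-1.0, -0.011, 0.0], [-0.011, 1.0, 0.0], [-0.0, 0.0, -1.0]]
ft_force: [0.8, 1.8, 0.1]
grip_width: 0.043
gripper_force: 0.0
```

{"name": "servo_tool", "arguments": {"deltas": "0.5 -28 -28 0 0 0 0; 0.5 -28 -28 0 0 0 0; 0.5 -28 -28 0 0 0 0; 0.5 -28 -28 0 0 0 0; 0.5 -28 -28 0 0 0 0; 0.5 -28 -28 20 0 0 0; 0.5 -28 -28 20 0 0 0; 0.5 0 0 0 0 0 0"}}

```text
time_s: 2.43
position: [0.5022, 0.1914, 0.1902]
tool_rot: [[-1.0, -0.005, -0.004], [-0.005, 1.0, -0.002], [0.004, -0.002, -1.0]]
ft_force: [-1.0, -0.4, -0.0]
grip_width: 0.043
gripper_force: 0.0
```

```bash
cat >> h.py <<'E'
def fish(p,uv,z):
    K=p["camera_matrix"];T=np.linalg.inv(p["world_to_cam"])
    a=np.array([(uv[0]-K[0,2])/K[0,0],(uv[1]-K[1,2])/K[1,1]]); th=np.hypot(*a)
    d=np.r_[np.sin(th)*a/max(th,1e-9),np.cos(th)]; d=T[:3,:3]@d; o=T[:3,3]; return o+d*(z-o[2])/d[2]
O=np.array([.529,.288]);PR=np.array([[-.0105,-1],[1,-.0105]])
def press(w): return (np.asarray(w)[:2]-O)@PR*1000
E
python3 - <<'E'
from h import *
np.set_printoptions(precision=4,suppress=True)
p=env.get_image("wrist"); save("w0.png",p["img"]); o=env.observe(); print(o["position"],press(o["position"]),o["tool_rot"])
for n,z in [("keeper_knob",.072),("keeper_pivot",.022),("rail_mouth",.022),("punch_tip",.098)]:
    for r in env.spot_point(n,p)[:2]: w=fish(p,r["uv"],z); print(n,np.round(r["uv"]),round(r["conf"],2),w,press(w))
E
```

```text
[0.5006 0.1935 0.1917] [-94.163   29.3732] [[-1.     -0.006  -0.0035]
 [-0.006   1.     -0.0008]
 [ 0.0035 -0.0008 -1.    ]]
keeper_knob [304. 253.] 0.86 [0.5158 0.1782 0.072 ] [-109.6163   14.3668]
keeper_pivot [314. 318.] 0.9 [0.5982 0.1839 0.022 ] [-104.8189  -68.1064]
rail_mouth [376. 255.] 0.76 [0.5343 0.2394 0.022 ] [-48.6158  -4.7812]
punch_tip [104. 360.] 0.63 [ 0.6104 -0.0014  0.098 ] [-290.2455  -78.3122]
punch_tip [454. 287.] 0.6 [0.5325 0.2873 0.098 ] [-0.7116 -3.5408]
```

View pics/w0.png

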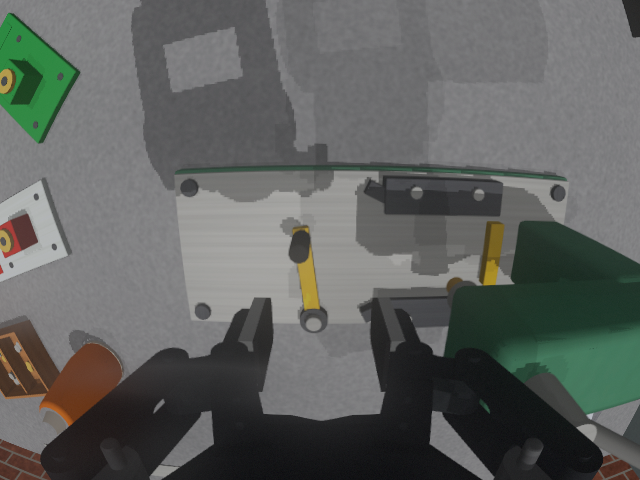

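The wrist view shows the knob at (300,245), the pivot at (314,320), and the rails at rows 180–213 and 297–325. Everything matches, and the press centreline may be about 3 mm further out in x. Now I pinch the knob.

{"name": "servo_tool", "arguments": {"deltas": "0.5 -15 -16 0 0 0 0; 0.5 0 0 30 0 0 0; 0.5 0 0 30 0 0 0; 0.5 0 0 30 0 0 0; 0.5 0 0 30 0 0 0; 0.5 0 0 28 0 0 0; 0.5 0 0 0 0 0 0; 0 0 0 0 0 0 0"}}

```text
time_s: 3.35
position: [0.5141, 0.1809, 0.0461]
tool_rot: [[-1.0, -0.012, -0.001], [-0.012, 1.0, -0.0], [0.001, -0.0, -1.0]]
ft_force: [0.3, -0.2, 0.8]
grip_width: 0.0317
gripper_force: 0.0
```

{"name": "servo_tool", "arguments": {"deltas": "0 0 0 0 0 0 0; 0 0 0 0 0 0 0; 0 0 0 0 0 0 0; 0 0 0 0 0 0 0"}}

```text
time_s: 3.68
position: [0.5151, 0.1805, 0.0477]
tool_rot: [[-1.0, -0.01, 0.003], [-0.01, 1.0, 0.001], [-0.003, 0.001, -1.0]]
ft_force: [-3.2, 0.6, 8.4]
grip_width: 0.0145
gripper_force: 39.6
```

Run:
```python
from h import *
np.set_printoptions(precision=4,suppress=True)
o=env.observe(); print(o["position"],press(o["position"]),o["grip_width"],o["gripper_force"],o["ft_force"])
```

```text
[0.5151 0.1805 0.0477] [-107.3085   14.9957] 0.014474200123848938 39.56934928894043 [-3.2116  0.6096  8.4026]
```

{"name": "servo_tool", "arguments": {"deltas": "0 -1.3 -8 0 0 0 0; 0 -1.3 -8 0 0 0 0; 0 -2.8 -7.5 0 0 0 0; 0 -2.8 -7.5 0 0 0 0; 0 -4.2 -6.8 0 0 0 0; 0 -4.2 -6.8 0 0 0 0; 0 -5.5 -5.8 0 0 0 0; 0 -5.5 -5.8 0 0 0 0"}}

```text
time_s: 4.35
position: [0.5429, 0.1244, 0.0474]
tool_rot: [[-1.0, -0.011, 0.001], [-0.011, 1.0, 0.001], [-0.001, 0.001, -1.0]]
ft_force: [-0.8, 5.3, 3.1]
grip_width: 0.0145
gripper_force: 39.6
```

{"name": "servo_tool", "arguments": {"deltas": "0 -6.5 -4.5 0 0 0 0; 0 -6.5 -4.5 0 0 0 0; 0 -7.3 -3.2 0 0 0 0; 0 -7.3 -3.2 0 0 0 0; 0 -7.8 -1.7 0 0 0 0; 0 -7.8 -1.7 0 0 0 0; 0 -8 0 0 0 0 0; 0 -8 0 0 0 0 0"}}

```text
time_s: 5.02
position: [0.6028, 0.1042, 0.0474]
tool_rot: [[-1.0, -0.011, 0.001], [-0.011, 1.0, -0.003], [-0.001, -0.003, -1.0]]
ft_force: [-2.1, -9.6, 4.9]
grip_width: 0.0147
gripper_force: 39.9
```

{"name": "servo_tool", "arguments": {"deltas": "0 -4 1 0 0 0 0; 0 0 0 0 0 0 0; 0.35 0 0 0 0 0 0; 0.35 0 0 0 0 0 0; 0.35 0 0 0 0 0 0; 0.35 0 0 -35 0 0 0; 0.35 0 0 -35 0 0 0; 0.35 0 0 -35 0 0 0"}}

```text
time_s: 5.68
position: [0.6058, 0.1074, 0.1521]
tool_rot: [[-1.0, -0.011, -0.001], [-0.011, 1.0, 0.0], [0.001, 0.0, -1.0]]
ft_force: [-0.1, 0.0, -0.5]
grip_width: 0.0299
gripper_force: 0.0
```

{"name": "servo_tool", "arguments": {"deltas": "0.6 25 -10 -33 0 0 0; 0.6 25 -10 -30 0 0 0; 0.6 20 -10 -30 0 0 0; 0.6 0 0 0 0 0 0; 0.6 0 0 0 0 0 0"}}

```text
time_s: 6.1
position: [0.5369, 0.0765, 0.2452]
tool_rot: [[-1.0, -0.01, 0.004], [-0.01, 1.0, -0.0], [-0.004, -0.0, -1.0]]
ft_force: [-0.1, 1.2, -0.9]
grip_width: 0.0514
gripper_force: 0.0
```

```bash
cat >> h.py <<'E'
def fcloud(p):
    K=p["camera_matrix"];T=np.linalg.inv(p["world_to_cam"]); v,u=np.mgrid[:480,:640]
    a=(u-K[0,2])/K[0,0];b=(v-K[1,2])/K[1,1];th=np.maximum(np.hypot(a,b),1e-9);d=p["depth"]
    t=np.tan(th)/th; P=np.stack([a*t*d,b*t*d,d],-1); return P@T[:3,:3].T+T[:3,3]
E
python3 - <<'E'
from h import *
np.set_printoptions(precision=1,suppress=True)
p=env.get_image("wrist"); save("w1.png",p["img"]); C=fcloud(p); X,Y,Z=np.moveaxis(C*1000,-1,0)
ok=p["depth"]>0
def edges(lab,m,y0,y1,st=20):
    for y in range(y0,y1,st):
        s=m&(abs(Y-y)<3)
        if s.sum()>10: print(lab,y,np.percentile(X[s],[0.5,99.5]),s.sum(),np.median(Z[s]))
edges("bed",ok&(abs(Z-22)<4)&(X>440)&(X<620),70,240)
edges("railL",ok&(abs(Z-40)<3)&(X>440)&(X<515),240,350)
edges("railR",ok&(abs(Z-40)<3)&(X>540)&(X<620),240,350)
st=ok&(abs(Z-34)<3)&(X>500)&(X<525)&(Y>330)&(Y<370); print("stop y",np.percentile(Y[st],[1,50,99]) if st.any() else 0)
b=ok&(abs(Z-22)<4)&(X>450)&(X<610)
for x in range(470,600,20):
    s=b&(abs(X-x)<3)&(Y<200)
    if s.any(): print("open end",x,np.percentile(Y[s],0.5))
for n,z in [("keeper_knob",.072),("keeper_pivot",.022),("rail_mouth",.022),("punch_tip",.098),("red_plate",0)]:
    for r in env.spot_point(n,p)[:2]: w=fish(p,r["uv"],z); print(n,np.round(r["uv"]),round(r["conf"],2),w*1000)
E
```

```text
bed 70 [460.8 604.3] 698 22.10195274939683
bed 90 [461.6 603.8] 818 22.09375469685057
bed 110 [461.1 594. ] 771 22.061675320609485
bed 130 [460.4 592.6] 754 22.002518913657426
bed 150 [460.4 591.5] 734 21.963357077673493
bed 170 [461.3 590.2] 711 22.02257261610385
bed 190 [461.  584.5] 648 21.967835229168397
bed 210 [460.9 602.1] 696 21.988155271844693
bed 230 [460.9 603. ] 611 21.932649923011247
railL 240 [463.9 492.1] 60 39.4128991577014
railL 260 [463.6 492.2] 152 39.801844013829026
railL 280 [463.4 491.8] 138 39.84464459626314
railL 300 [463.3 492.2] 127 39.83196476163642
railL 320 [463.4 492.9] 97 39.82483468672243
railL 340 [462.9 492.6] 112 39.63375613738826
railR 240 [571.  597.4] 24 38.57870108261738
railR 260 [569.9 599.8] 131 39.901674720522365
railR 280 [570.2 598.8] 122 39.846225459823636
railR 300 [570.  598.8] 112 40.1444522875524
railR 320 [569.8 598. ] 98 39.82871805047277
railR 340 [569.7 598.2] 105 39.755753771836766
stop y [340.8 347.4 355.6]
open end 470 60.45378347942102
open end 490 59.57215472510262
open end 510 -137.65064924859996
open end 530 60.64231923448203
open end 550 60.66920297111329
open end 570 60.65278246504185
open end 590 60.61047834976036
keeper_knob [351. 282.] 0.88 [599.8 104.   72. ]
keeper_pivot [420. 260.] 0.71 [595.6 183.   22. ]
rail_mouth [476. 201.] 0.77 [529.5 240.5  22. ]
punch_tip [548. 225.] 0.86 [533.  284.6  98. ]
punch_tip [193. 323.] 0.7 [633.1 -42.7  98. ]
red_plate [138.  37.] 0.95 [ 347.2 -129.     0. ]
red_plate [126. 186.] 0.59 [ 518.4 -150.5    0. ]
```

Rails, bed and stop now give press origin ≈ (0.531, 0.287) with yaw near 0.3°. The keeper is about 1.65 rad open. Next I go to the red plate at (0.514, -0.151) and turn the tool 75° so the fingers close across the plate.

{"name": "servo_tool", "arguments": {"deltas": "0.8 3.6 -32.5 0 0 0 0; 0.8 3.6 -32.5 0 0 0 0; 0.8 3.6 -32.5 0 0 0 0; 0.8 3.6 -32.5 0 0 0 0; 0.8 3.6 -32.5 0 0 0 0; 0.8 3.6 -32.5 0 0 0 0; 0.8 3.6 -32.5 0 0 0 0; 0.8 0 0 8 0 0 0.118"}}

```text
time_s: 7.07
position: [0.5143, -0.1562, 0.2351]
tool_rot: [[-0.994, 0.109, 0.001], [0.109, 0.994, -0.002], [-0.001, -0.002, -1.0]]
ft_force: [0.1, -0.3, 0.5]
grip_width: 0.0682
gripper_force: 0.0
```

{"name": "servo_tool", "arguments": {"deltas": "0.8 0 0 8 0 0 0.118; 0.8 0 0 8 0 0 0.118; 0.8 0 0 8 0 0 0.118; 0.8 0 0 8 0 0 0.118; 0.8 0 0 8 0 0 0.118; 0.8 0 0 8 0 0 0.118; 0.8 0 0 8 0 0 0.118; 0.8 0 0 8 0 0 0.118"}}

```text
time_s: 7.73
position: [0.5142, -0.1511, 0.1699]
tool_rot: [[-0.491, 0.871, -0.001], [0.871, 0.491, 0.001], [0.001, -0.001, -1.0]]
ft_force: [-0.1, 0.3, 0.4]
grip_width: 0.0686
gripper_force: 0.0
```

{"name": "servo_tool", "arguments": {"deltas": "0.8 0 0 8 0 0 0.118; 0.8 0 0 8 0 0 0.118; 0.8 0 0 0 0 0 0; 0.8 0 0 0 0 0 0; 0.8 0 0 0 0 0 0"}}

```text
time_s: 8.15
position: [0.5144, -0.1513, 0.1552]
tool_rot: [[-0.283, 0.959, 0.0], [0.959, 0.283, -0.0], [-0.0, 0.0, -1.0]]
ft_force: [0.5, 0.2, 0.1]
grip_width: 0.0686
gripper_force: 0.0
```

```bash
cat > pl.py <<'E'
from h import *
np.set_printoptions(precision=1,suppress=True)
def run():
    p=env.get_image("wrist"); o=env.observe(); R=o["tool_rot"]; t=np.array(o["position"])*1000; print("tcp",t,"yaw of tool y",np.degrees(np.arctan2(R[1][1],R[0][1])))
    C=fcloud(p)*1000; X,Y,Z=np.moveaxis(C,-1,0); hsv=cv2.cvtColor(p["img"],cv2.COLOR_RGB2HSV); ok=p["depth"]>0
    red=ok&((hsv[...,0]<6)|(hsv[...,0]>174))&(hsv[...,1]>150)&(hsv[...,2]>60)
    near=(abs(X-514)<150)&(abs(Y+151)<150)
    for n,m in [("block",red&near&(abs(Z-42)<3)),("stripe",red&near&(abs(Z-10)<3)),("plate",ok&near&(abs(Z-10)<3)&(hsv[...,1]<40)|(red&near&(abs(Z-10)<3))),("die",ok&near&(abs(Z-48)<2.5))]:
        if m.sum()>20:
            k,l,st,_=cv2.connectedComponentsWithStats(m.astype(np.uint8));m=l==1+np.argmax(st[1:,4])
            r=cv2.minAreaRect(C[m][:,:2].astype(np.float32)); print(n,m.sum(),np.array(r[0]),np.array(r[1]),r[2],np.median(Z[m]))
    return p
E
python3 -c "
from pl import *
p=run(); save('w2.png',p['img'])"
```

```text
tcp [ 514.4 -151.3  155.3] yaw of tool y 16.38110484062165
block 761 [ 514.8 -150.8] [34.5 27.4] 15.66324234008789 42.11808439766074
stripe 1002 [ 537.2 -231. ] [68.5 13.8] 16.582355499267578 10.793184856649624
plate 15462 [ 520.8 -173.6] [ 90.9 150.2] 15.837574005126953 10.16518528864449
die 968 [ 515.1 -153.6] [24.1 24.6] 17.210895538330078 48.10057117370577
```

{"name": "servo_tool", "arguments": {"deltas": "0.8 -2.7 0 30 0 0 0.009; 0.8 0 0 35 0 0 0; 0.8 0 0 35 0 0 0; 0.8 0 0 25 0 0 0; 0.8 0 0 12 0 0 0; 0.8 0 0 0 0 0 0; 0.3 0 0 0 0 0 0; 0.3 0 0 0 0 0 0", "newtons": 60}}

```text
time_s: 8.87
position: [0.5157, -0.1542, 0.0193]
tool_rot: [[-0.271, 0.962, 0.002], [0.962, 0.271, -0.001], [-0.002, 0.002, -1.0]]
ft_force: [0.3, 0.2, -0.4]
grip_width: 0.0452
gripper_force: 0.0
```

{"name": "servo_tool", "arguments": {"deltas": "0.3 0 0 0 0 0 0; 0.3 0 0 0 0 0 0; 0.3 0 0 0 0 0 0; 0.3 0 0 0 0 0 0"}}

```text
time_s: 9.2
position: [0.5155, -0.1542, 0.0197]
tool_rot: [[-0.271, 0.963, 0.002], [0.963, 0.271, -0.002], [-0.002, 0.002, -1.0]]
ft_force: [-1.4, 0.2, 6.0]
grip_width: 0.0348
gripper_force: 62.4
```

{"name": "servo_tool", "arguments": {"deltas": "0.3 0 0 -15 0 0 0; 0.3 0 0 -30 0 0 0; 0.3 0 0 -30 0 0 0; 0.3 0 0 0 0 0 0; 0.3 20 7 0 0 0 0; 0.3 31 10.5 0 0 0 0; 0.3 31 10.5 0 0 0 0; 0.3 31 10.5 0 0 0 0"}}

```text
time_s: 9.87
position: [0.5208, -0.0333, 0.0928]
tool_rot: [[-0.27, 0.963, -0.0], [0.963, 0.27, 0.0], [0.0, -0.0, -1.0]]
ft_force: [1.1, 0.5, -4.7]
grip_width: 0.0347
gripper_force: 61.2
```

{"name": "servo_tool", "arguments": {"deltas": "0.3 31 10.5 0 0 0 0; 0.3 31 10.5 0 0 0 0; 0.3 31 10.5 0 0 0 0; 0.3 31 10.5 0 0 0 0; 0.3 31 10.5 0 0 0 0; 0.3 31 10.5 0 0 0 0; 0.3 13 4 0 0 0 0; 0.3 0 0 0 0 0 0.09"}}

```text
time_s: 10.53
position: [0.5313, 0.1781, 0.0927]
tool_rot: [[-0.187, 0.982, -0.0], [0.982, 0.187, 0.001], [0.001, -0.0, -1.0]]
ft_force: [-0.6, -0.4, -4.7]
grip_width: 0.0347
gripper_force: 61.2
```

{"name": "servo_tool", "arguments": {"deltas": "0.3 0 0 0 0 0 0.09; 0.3 0 0 0 0 0 0.09; 0.3 0 0 0 0 0 0; 0.3 0 0 0 0 0 0; 0.3 0 0 0 0 0 0"}}

```text
time_s: 10.95
position: [0.5319, 0.1749, 0.0929]
tool_rot: [[-0.006, 1.0, -0.0], [1.0, 0.006, -0.0], [-0.0, -0.0, -1.0]]
ft_force: [0.1, 0.5, -3.9]
grip_width: 0.0347
gripper_force: 61.2
```

Run:
```python
from h import *
np.set_printoptions(precision=4,suppress=True)
o=env.observe(); R=np.array(o["tool_rot"]); print(o["position"],np.degrees(np.arctan2(R[1,1],R[0,1])),o["grip_width"],o["gripper_force"],o["q"])
p=env.get_image("wrist"); save("w3.png",p["img"])
C=fcloud(p)*1000; X,Y,Z=np.moveaxis(C,-1,0); ok=p["depth"]>0
pz=ok&(Z>70)&(Z<115)&(abs(X-532)<60)&(Y>70)&(Y<240); hsv=cv2.cvtColor(p["img"],cv2.COLOR_RGB2HSV)
m=pz&(hsv[...,1]<40)&(hsv[...,2]>120); r=cv2.minAreaRect(C[m][:,:2].astype(np.float32)); print("plate",r,np.median(Z[m]),Z[m].std())
b=ok&(abs(Z-22)<4)&(X>440)&(X<620)
for y in range(60,240,20):
    s=b&(abs(Y-y)<3)
    if s.sum()>10: print(y,np.percentile(X[s],[0.5,99.5]))
for y in range(240,350,20):
    s=ok&(abs(Z-40)<3)&(abs(Y-y)<3)&(X>440)&(X<620); a=X[s&(X<520)];c=X[s&(X>540)]
    print("rail",y,np.percentile(a,99) if a.size else 0,np.percentile(c,1) if c.size else 0)
```

```text
[0.5319 0.1749 0.0929] 0.3657621443416166 0.03473793738097012 61.19066834449768 [ 6.0845 30.606  84.4725 -0.0034 64.9366  5.7202]
plate ((533.15478515625, 165.98178100585938), (90.55506134033203, 128.82345581054688), 0.5398275256156921) 83.2489333504993 0.7086711793448155
120 [460.5085 470.7477]
140 [460.2559 470.682 ]
160 [460.4817 470.5238]
180 [460.0217 470.498 ]
200 [460.4756 604.0346]
220 [460.0337 603.6964]
rail 240 493.0724987549472 571.3462155974571
rail 260 493.12840411531107 569.9815288915124
rail 280 471.05467433320365 587.0000188866563
rail 300 0 0
rail 320 0 0
rail 340 0 0
```

View pics/w3.png

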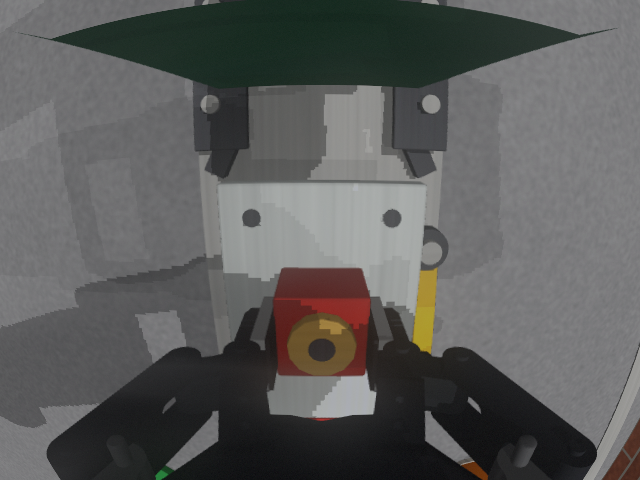

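The wrist view shows the plate level and square in the hand. Its lead edge is at row 182, facing the rail flares at (222,162) and (418,162), and the keeper arm is clear to the right. I lower it onto the bed.

{"name": "servo_tool", "arguments": {"deltas": "0.3 0 -1 20 0 0 0; 0.3 0 0 20 0 0 0; 0.3 0 0 7 0 0 0; 0.3 0 0 2 0 0 0; 0.3 0 0 1 0 0 0; 0.3 0 0 0 0 0 0"}}

```text
time_s: 11.5
position: [0.5315, 0.1751, 0.0437]
tool_rot: [[-0.004, 1.0, 0.001], [1.0, 0.004, 0.0], [0.0, 0.001, -1.0]]
ft_force: [-0.4, 0.6, -4.5]
grip_width: 0.0345
gripper_force: 61.0
```

{"name": "servo_tool", "arguments": {"deltas": "0.3 0 0 1 0 0 0; 0.3 0 0 0 0 0 0; 0.3 0 0 0 0 0 0"}}

```text
time_s: 11.75
position: [0.5313, 0.1751, 0.0426]
tool_rot: [[-0.004, 1.0, 0.001], [1.0, 0.004, 0.0], [0.0, 0.001, -1.0]]
ft_force: [0.1, 0.5, -4.2]
grip_width: 0.0351
gripper_force: 61.1
```

{"name": "servo_tool", "arguments": {"deltas": "0.3 0 0 1 0 0 0; 0.3 0 0 0 0 0 0; 0.6 0 0 0 0 0 0; 0.6 0 0 0 0 0 0; 0.6 0 0 0 0 0 0; 0.6 0 0 -15 0 0 0; 0.6 0 0 -30 0 0 0; 0.6 0 0 -25 0 0 0"}}

```text
time_s: 12.42
position: [0.531, 0.1751, 0.1121]
tool_rot: [[-0.004, 1.0, -0.001], [1.0, 0.004, -0.0], [-0.0, -0.001, -1.0]]
ft_force: [0.1, 0.0, 1.0]
grip_width: 0.0514
gripper_force: 0.0
```

{"name": "servo_tool", "arguments": {"deltas": "0.5 -30 0 0 0 0 0; 0.5 -35 0 0 0 0 0; 0.5 -35 0 0 0 0 0; 0.5 -22 0 0 0 0 0; 0.5 0 0 0 0 0 0; 0.5 0 0 0 0 0 0"}}

```text
time_s: 12.92
position: [0.5317, 0.0523, 0.1111]
tool_rot: [[-0.002, 1.0, 0.0], [1.0, 0.002, 0.0], [0.0, 0.0, -1.0]]
ft_force: [-0.5, 0.5, 0.1]
grip_width: 0.0425
gripper_force: 0.0
```

Run:
```python
from h import *
np.set_printoptions(precision=1,suppress=True)
o=env.observe(); print(np.array(o["position"])*1000,o["grip_width"])
p=env.get_image("wrist"); save("w4.png",p["img"])
C=fcloud(p)*1000; X,Y,Z=np.moveaxis(C,-1,0); ok=p["depth"]>0; hsv=cv2.cvtColor(p["img"],cv2.COLOR_RGB2HSV)
m=ok&(abs(Z-32)<3)&(hsv[...,2]>60)&(abs(X-531)<60)&(Y>40)&(Y<240)
k,l,st,_=cv2.connectedComponentsWithStats(m.astype(np.uint8));m=l==1+np.argmax(st[1:,4])
print("plate",cv2.minAreaRect(C[m][:,:2].astype(np.float32)),np.median(Z[m]))
kn=ok&(abs(Z-71)<3)&(X>580)&(Y<200); print("knob",C[kn].mean(0) if kn.any() else 0)
```

```text
[531.7  52.3 111.1] 0.04245222364765064
plate ((532.3751831054688, 146.25558471679688), (90.75469970703125, 131.23509216308594), 0.08635915815830231) 32.077624545301106
knob [600.4 104.3  71.7]
```

View pics/w4.png

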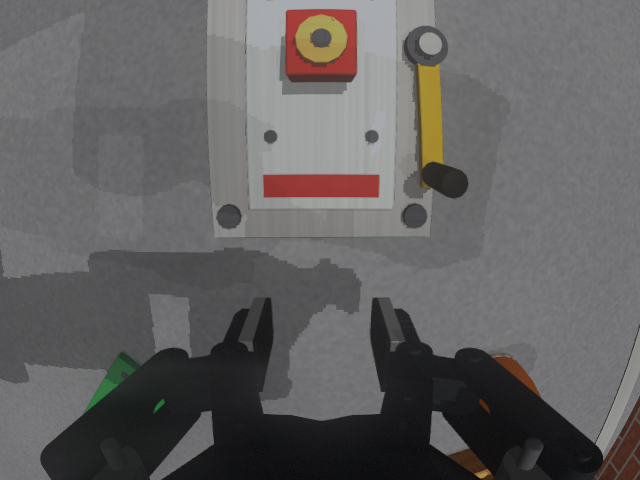

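The plate lies flat and square on the bed, tail edge at y ≈ 0.0806 (row 209), keeper clear. I lower behind the tail and push.

{"name": "servo_tool", "arguments": {"deltas": "0.5 0 0 30 0 0 0; 0.5 0 0 30 0 0 0; 0.5 0 0 22 0 0 0; 0.5 0 0 8 0 0 0; 0.5 0 0 0 0 0 0; 0.5 6 0 0 0 0 0; 0.5 6 0 0 0 0 0; 0.5 0 0 0 0 0 0"}}

```text
time_s: 13.63
position: [0.5316, 0.0668, 0.0215]
tool_rot: [[-0.006, 1.0, 0.001], [1.0, 0.006, 0.0], [0.0, 0.001, -1.0]]
ft_force: [0.4, 1.0, -0.1]
grip_width: 0.0426
gripper_force: 0.0
```

{"name": "servo_tool", "arguments": {"deltas": "0.5 5 0 0 0 0 0; 0.5 5 0 0 0 0 0; 0.5 5 0 0 0 0 0; 0.5 5 0 0 0 0 0; 0.5 5 0 0 0 0 0; 0.5 5 0 0 0 0 0; 0.5 5 0 0 0 0 0; 0.5 5 0 0 0 0 0"}}

```text
time_s: 14.3
position: [0.5316, 0.1052, 0.0214]
tool_rot: [[-0.004, 1.0, 0.001], [1.0, 0.004, -0.001], [-0.001, 0.001, -1.0]]
ft_force: [-0.5, -6.2, 3.6]
grip_width: 0.0425
gripper_force: 2.7
```

{"name": "servo_tool", "arguments": {"deltas": "0.5 6 0 0 0 0 0; 0.5 6 0 0 0 0 0; 0.5 6 0 0 0 0 0; 0.5 6 0 0 0 0 0; 0.5 6 0 0 0 0 0; 0.5 6 0 0 0 0 0; 0.5 6 0 0 0 0 0; 0.5 6 0 0 0 0 0"}}

```text
time_s: 14.97
position: [0.5313, 0.1532, 0.0214]
tool_rot: [[-0.004, 1.0, 0.001], [1.0, 0.004, -0.001], [-0.001, 0.001, -1.0]]
ft_force: [0.8, -5.0, 3.8]
grip_width: 0.0424
gripper_force: 2.8
```

Run:
```python
from h import *
np.set_printoptions(precision=1,suppress=True)
o=env.observe(); print(np.array(o["position"])*1000,o["ft_force"])
p=env.get_image("wrist"); save("w5.png",p["img"])
C=fcloud(p)*1000; X,Y,Z=np.moveaxis(C,-1,0); ok=p["depth"]>0; hsv=cv2.cvtColor(p["img"],cv2.COLOR_RGB2HSV)
red=ok&((hsv[...,0]<6)|(hsv[...,0]>174))&(hsv[...,1]>150)&(abs(Z-32)<3)
if red.sum()>20: print("stripe",cv2.minAreaRect(C[red][:,:2].astype(np.float32)))
st=ok&(hsv[...,0]>20)&(hsv[...,0]<32)&(hsv[...,1]>150)&(abs(Z-34)<3)&(Y>330); print("stop",np.percentile(Y[st],[1,50,99]) if st.any() else 0)
m=ok&(abs(Z-32)<2)&(Y>300)&(abs(X-531)<30)&(Y<345); print("lead y",np.percentile(Y[m],[50,98]) if m.any() else 0)
```

```text
[531.3 153.2  21.4] [ 0.8 -5.   3.8]
stripe ((532.2138061523438, 178.70777893066406), (14.635343551635742, 69.5628433227539), 89.9189453125)
stop 0
lead y 0
```

{"name": "servo_tool", "arguments": {"deltas": "0.5 4 0 0 0 0 0; 0.5 4 0 0 0 0 0; 0.5 4 0 0 0 0 0; 0.5 4 0 0 0 0 0; 0.5 3 0 0 0 0 0; 0.5 2 0 0 0 0 0; 0.5 1 0 0 0 0 0; 0.5 1 0 0 0 0 0"}}

```text
time_s: 15.68
position: [0.5311, 0.1758, 0.0212]
tool_rot: [[-0.004, 1.0, 0.0], [1.0, 0.004, -0.001], [-0.001, 0.0, -1.0]]
ft_force: [0.0, -5.3, 4.3]
grip_width: 0.0425
gripper_force: 2.9
```

{"name": "servo_tool", "arguments": {"deltas": "0.5 0.7 0 0 0 0 0; 0.5 0.7 0 0 0 0 0; 0.5 0.7 0 0 0 0 0"}}

```text
time_s: 15.93
position: [0.5311, 0.1778, 0.0213]
tool_rot: [[-0.004, 1.0, 0.0], [1.0, 0.004, -0.001], [-0.001, 0.0, -1.0]]
ft_force: [0.3, -5.6, 3.7]
grip_width: 0.0426
gripper_force: 2.9
```

{"name": "servo_tool", "arguments": {"deltas": "0.5 0.6 0 0 0 0 0; 0.5 0.6 0 0 0 0 0"}}

```text
time_s: 16.1
position: [0.5311, 0.179, 0.0212]
tool_rot: [[-0.004, 1.0, 0.0], [1.0, 0.004, -0.001], [-0.001, 0.0, -1.0]]
ft_force: [-0.7, -6.0, 3.6]
grip_width: 0.0426
gripper_force: 2.9
```

{"name": "servo_tool", "arguments": {"deltas": "0.5 0.5 0 0 0 0 0; 0.5 0.5 0 0 0 0 0"}}

```text
time_s: 16.27
position: [0.5311, 0.18, 0.0213]
tool_rot: [[-0.004, 1.0, 0.0], [1.0, 0.004, -0.001], [-0.001, 0.0, -1.0]]
ft_force: [-0.3, -6.6, 3.6]
grip_width: 0.0427
gripper_force: 2.9
```

{"name": "servo_tool", "arguments": {"deltas": "0.5 0.5 0 0 0 0 0; 0.5 0.4 0 0 0 0 0"}}

```text
time_s: 16.43
position: [0.5311, 0.1809, 0.0213]
tool_rot: [[-0.004, 1.0, 0.0], [1.0, 0.004, -0.001], [-0.001, 0.0, -1.0]]
ft_force: [0.1, -5.8, 3.6]
grip_width: 0.043
gripper_force: 2.9
```

{"name": "servo_tool", "arguments": {"deltas": "0.5 0.4 0 0 0 0 0; 0.5 0.4 0 0 0 0 0"}}

```text
time_s: 16.6
position: [0.5311, 0.1817, 0.0213]
tool_rot: [[-0.004, 1.0, 0.0], [1.0, 0.004, -0.001], [-0.001, 0.0, -1.0]]
ft_force: [-0.3, -5.2, 2.7]
grip_width: 0.0431
gripper_force: 2.9
```

{"name": "servo_tool", "arguments": {"deltas": "0.5 0.4 0 0 0 0 0; 0.5 0.4 0 0 0 0 0"}}

```text
time_s: 16.77
position: [0.5311, 0.1818, 0.0213]
tool_rot: [[-0.004, 1.0, 0.0], [1.0, 0.004, -0.002], [-0.002, 0.0, -1.0]]
ft_force: [-0.1, -11.8, 4.2]
grip_width: 0.0426
gripper_force: 6.0
```

{"name": "servo_tool", "arguments": {"deltas": "0.5 0.4 0 0 0 0 0; 0.5 0.4 0 0 0 0 0"}}

```text
time_s: 16.93
position: [0.5311, 0.1819, 0.0213]
tool_rot: [[-0.004, 1.0, -0.0], [1.0, 0.004, -0.003], [-0.003, -0.0, -1.0]]
ft_force: [-1.8, -15.5, 4.8]
grip_width: 0.0428
gripper_force: 8.2
```

{"name": "servo_tool", "arguments": {"deltas": "0.5 0.4 0 0 0 0 0; 0.5 0.4 0 0 0 0 0"}}

```text
time_s: 17.1
position: [0.5311, 0.182, 0.0213]
tool_rot: [[-0.004, 1.0, -0.0], [1.0, 0.004, -0.005], [-0.005, -0.0, -1.0]]
ft_force: [-0.4, -21.4, 5.3]
grip_width: 0.0429
gripper_force: 10.4
```

```bash
cat > st.py <<'E'
from h import *
np.set_printoptions(precision=1,suppress=True)
o=env.observe(); print(np.array(o["position"])*1000,o["ft_force"])
p=env.get_image("wrist"); save("w6.png",p["img"])
C=fcloud(p)*1000; X,Y,Z=np.moveaxis(C,-1,0); ok=p["depth"]>0; hsv=cv2.cvtColor(p["img"],cv2.COLOR_RGB2HSV)
red=ok&((hsv[...,0]<6)|(hsv[...,0]>174))&(hsv[...,1]>150)&(abs(Z-32)<3)
print("stripe",cv2.minAreaRect(C[red][:,:2].astype(np.float32)))
m=ok&(abs(Z-32)<2.5)&(abs(X-531)<44)&(Y>150)&(Y<230); print("tail",np.percentile(Y[m],[.5,2]))
E
python3 st.py
```

```text
[531.1 182.   21.3] [ -0.4 -21.4   5.3]
stripe ((531.9744873046875, 207.2346954345703), (70.08892822265625, 14.304421424865723), 0.2522411644458771)
tail [183.7 192.6]
```

The stop is felt at TCP y = 0.182: force rose from 5 to 21 N with no further travel, and the tail is at y ≈ 0.192, as expected at home. I back off, lift and go to the knob.

{"name": "servo_tool", "arguments": {"deltas": "0.5 -3 0 0 0 0 0; 0.5 -15 0 0 0 0 0; 0.5 -20 0 -30 0 0 0; 0.5 -20 10 -30 0 0 0; 0.5 -20 29 -20 0 0 0; 0.5 0 30 -10 0 0 0; 0.5 0 0 0 0 0 0; 0.5 0 0 0 0 0 0"}}

```text
time_s: 17.82
position: [0.601, 0.1069, 0.111]
tool_rot: [[-0.003, 1.0, 0.001], [1.0, 0.003, 0.001], [0.001, 0.001, -1.0]]
ft_force: [-0.6, 0.3, -1.4]
grip_width: 0.0426
gripper_force: 0.0
```

Run:
```python
from h import *
np.set_printoptions(precision=1,suppress=True)
o=env.observe(); print(np.array(o["position"])*1000,o["tool_rot"])
for c in ("wrist","top"):
    p=env.get_image(c); C=(fcloud if c=="wrist" else cloud)(p)*1000; X,Y,Z=np.moveaxis(C,-1,0); hsv=cv2.cvtColor(p["img"],cv2.COLOR_RGB2HSV)
    kn=(p["depth"]>0)&(abs(Z-71)<2.5)&(X>575)&(X<625)&(Y<130)&(Y>80)&(hsv[...,2]<70); print(c,"knob",kn.sum(),C[kn].mean(0) if kn.any() else 0)
    for r in env.spot_point("keeper_knob",p)[:1]: print(r["uv"],r["conf"],(fish if c=="wrist" else world)(p,r["uv"],.072)*1000)
```

```text
[601.  106.9 111. ] [[-0.  1.  0.]
 [ 1.  0.  0.]
 [ 0.  0. -1.]]
wrist knob 645 [601.5 104.9  71.8]
[320.1, 282.2] 0.86 [601.5 104.6  72. ]
top knob 0 0
```

{"name": "servo_tool", "arguments": {"deltas": "0.5 -2 0.5 20 0 0 0; 0.5 0 0 26 0 0 0; 0.5 0 0 18 0 0 0; 0.5 0 0 0 0 0 0; 0 0 0 0 0 0 0; 0 0 0 0 0 0 0; 0 0 0 0 0 0 0; 0 0 0 0 0 0 0", "newtons": 40}}

```text
time_s: 18.68
position: [0.6013, 0.105, 0.0484]
tool_rot: [[-0.004, 1.0, 0.002], [1.0, 0.004, 0.0], [0.0, 0.002, -1.0]]
ft_force: [-0.6, 1.1, 4.4]
grip_width: 0.0147
gripper_force: 39.2
```

{"name": "servo_tool", "arguments": {"deltas": "0 0 0 0 0 0 0; 0 0 0 0 0 0 0"}}

```text
time_s: 18.85
position: [0.6013, 0.1049, 0.0483]
tool_rot: [[-0.004, 1.0, 0.002], [1.0, 0.004, 0.0], [0.0, 0.002, -1.0]]
ft_force: [-0.5, 1.4, 6.8]
grip_width: 0.0149
gripper_force: 39.4
```

{"name": "servo_tool", "arguments": {"deltas": "0 0.3 -8 0 0 0 0; 0 0.3 -8 0 0 0 0; 0 1.8 -7.8 0 0 0 0; 0 1.8 -7.8 0 0 0 0; 0 3.3 -7.2 0 0 0 0; 0 3.3 -7.2 0 0 0 0; 0 4.7 -6.5 0 0 0 0; 0 4.7 -6.5 0 0 0 0"}}

```text
time_s: 19.52
position: [0.5429, 0.1241, 0.0483]
tool_rot: [[-0.003, 1.0, 0.005], [1.0, 0.003, -0.001], [-0.001, 0.005, -1.0]]
ft_force: [4.4, -3.6, 3.4]
grip_width: 0.0144
gripper_force: 39.6
```

{"name": "servo_tool", "arguments": {"deltas": "0 5.9 -5.4 0 0 0 0; 0 5.9 -5.4 0 0 0 0; 0 6.8 -4.1 0 0 0 0; 0 6.8 -4.1 0 0 0 0; 0 8.3 -2.9 0 0 0 0; 0 8.3 -2.9 0 0 0 0; 0 7 -1 0 0 0 0; 0 0 0 0 0 0 0"}}

```text
time_s: 20.18
position: [0.5164, 0.1744, 0.0481]
tool_rot: [[-0.005, 1.0, 0.003], [1.0, 0.005, -0.0], [-0.0, 0.003, -1.0]]
ft_force: [1.2, -3.0, 7.9]
grip_width: 0.0144
gripper_force: 40.1
```

{"name": "servo_tool", "arguments": {"deltas": "0 3 0 0 0 0 0; 0 3 0 0 0 0 0; 0 1.5 0 0 0 0 0; 0 0 0 0 0 0 0"}}

```text
time_s: 20.52
position: [0.5155, 0.1816, 0.048]
tool_rot: [[-0.005, 1.0, 0.001], [1.0, 0.005, 0.0], [0.0, 0.001, -1.0]]
ft_force: [-1.6, 0.5, 10.1]
grip_width: 0.0147
gripper_force: 40.4
```

{"name": "servo_tool", "arguments": {"deltas": "0 1 0 0 0 0 0; 0 1 0 0 0 0 0; 0 0 0 0 0 0 0"}}

```text
time_s: 20.77
position: [0.5153, 0.1833, 0.048]
tool_rot: [[-0.004, 1.0, 0.0], [1.0, 0.004, -0.0], [-0.0, 0.0, -1.0]]
ft_force: [-1.7, -2.9, 10.0]
grip_width: 0.0145
gripper_force: 40.4
```

{"name": "servo_tool", "arguments": {"deltas": "0 1 0 0 0 0 0; 0 0 0 0 0 0 0; 0.5 0 0 0 0 0 0; 0.5 0 0 0 0 0 0; 0.5 0 0 0 0 0 0; 0.5 0 0 0 0 0 0; 0.5 0 0 -20 0 0 0; 0.5 0 0 -30 0 0 0"}}

```text
time_s: 21.43
position: [0.5141, 0.184, 0.0952]
tool_rot: [[-0.004, 1.0, -0.006], [1.0, 0.004, -0.001], [-0.001, -0.006, -1.0]]
ft_force: [0.6, 0.2, 0.4]
grip_width: 0.0429
gripper_force: 0.0
```

{"name": "servo_tool", "arguments": {"deltas": "0.5 -20 0 -30 0 0 0; 0.5 -35 0 -20 0 0 0; 0.5 -35 0 -20 0 0 0; 0.5 -30 0 0 0 0 0; 0.5 0 0 0 0 0 0; 0.5 0 0 0 0 0 0"}}

```text
time_s: 21.93
position: [0.5161, 0.0631, 0.167]
tool_rot: [[-0.001, 1.0, -0.0], [1.0, 0.001, 0.0], [0.0, -0.0, -1.0]]
ft_force: [0.1, 0.7, -0.5]
grip_width: 0.0428
gripper_force: 0.0
```

Run:
```python
from h import *
np.set_printoptions(precision=2,suppress=True)
p=env.get_image("wrist"); save("w7.png",p["img"]); o=env.observe(); print(o["position"],o["time_s"])
C=fcloud(p)*1000; X,Y,Z=np.moveaxis(C,-1,0); ok=p["depth"]>0; hsv=cv2.cvtColor(p["img"],cv2.COLOR_RGB2HSV)
kn=ok&(abs(Z-71)<2.5)&(X>490)&(X<545)&(Y<210)&(Y>150); print("knob",kn.sum(),C[kn].mean(0))
yl=ok&(hsv[...,0]>20)&(hsv[...,0]<32)&(hsv[...,1]>150)&(abs(Z-31)<3)&(Y<230)
print("arm",cv2.minAreaRect(C[yl][:,:2].astype(np.float32)))
red=ok&((hsv[...,0]<6)|(hsv[...,0]>174))&(hsv[...,1]>150)&(abs(Z-32)<3)&(Y>150); print("stripe",cv2.minAreaRect(C[red][:,:2].astype(np.float32)),np.median(Z[red]))
```

```text
[0.52 0.06 0.17] 21.9833
knob 455 [516.27 177.67  71.76]
arm ((552.6522216796875, 180.58834838867188), (62.59001541137695, 13.514395713806152), 4.420444011688232)
stripe ((531.9253540039062, 207.22007751464844), (68.7354736328125, 13.492827415466309), 0.3689844608306885) 32.59962359488961
```

View pics/w7.png

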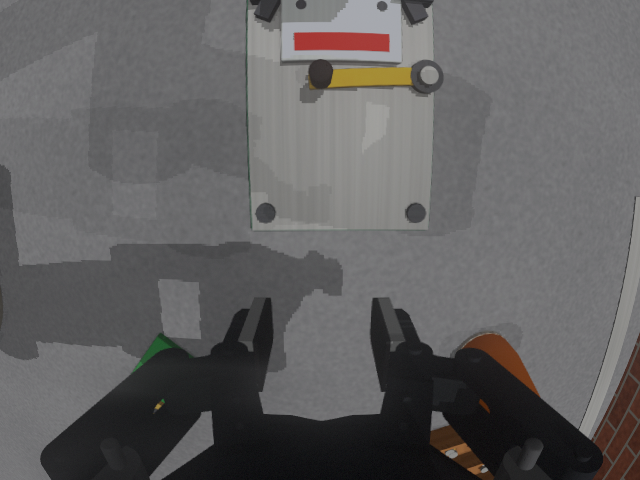

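The plate is home. The keeper is still about 0.07 rad open because the post slipped in the pads, so I push it fully shut with closed fingers.

{"name": "servo_tool", "arguments": {"deltas": "0 35 0 0 0 0 0; 0 35 0 30 0 0 0; 0 10 0 30 0 0 0; 0 0 0 30 0 0 0; 0 0 0 27 0 0 0; 0 0 0 0 0 0 0; 0 4 0 0 0 0 0; 0 4 0 0 0 0 0"}}

```text
time_s: 22.65
position: [0.5165, 0.1496, 0.0542]
tool_rot: [[-0.004, 1.0, 0.002], [1.0, 0.004, 0.0], [0.0, 0.002, -1.0]]
ft_force: [-0.3, 0.5, 0.5]
grip_width: 0.0001
gripper_force: 0.0
```

{"name": "servo_tool", "arguments": {"deltas": "0 3 0 0 0 0 0; 0 2 0 0 0 0 0; 0 2 0 0 0 0 0; 0 0 0 0 0 0 0"}}

```text
time_s: 22.98
position: [0.516, 0.1562, 0.0536]
tool_rot: [[-0.004, 1.0, 0.001], [1.0, 0.004, 0.0], [0.0, 0.001, -1.0]]
ft_force: [-0.6, 0.8, 0.1]
grip_width: -0.0003
gripper_force: 0.0
```

{"name": "servo_tool", "arguments": {"deltas": "0 1.5 0 0 0 0 0; 0 1 0 0 0 0 0; 0 0 0 0 0 0 0"}}

```text
time_s: 23.23
position: [0.5158, 0.1584, 0.053]
tool_rot: [[-0.004, 1.0, 0.0], [1.0, 0.004, 0.0], [0.0, 0.0, -1.0]]
ft_force: [-0.6, -0.1, -0.8]
grip_width: -0.0
gripper_force: 0.0
```

{"name": "servo_tool", "arguments": {"deltas": "0 1 0 0 0 0 0; 0 1 0 0 0 0 0; 0 1 0 0 0 0 0; 0 0 0 0 0 0 0"}}

```text
time_s: 23.57
position: [0.5156, 0.1613, 0.0529]
tool_rot: [[-0.004, 1.0, -0.0], [1.0, 0.004, -0.0], [-0.0, -0.0, -1.0]]
ft_force: [-1.0, -0.5, -0.3]
grip_width: -0.0002
gripper_force: 0.4
```

{"name": "servo_tool", "arguments": {"deltas": "0 1 0 0 0 0 0; 0 1 0 0 0 0 0; 0 0 0 0 0 0 0"}}

```text
time_s: 23.82
position: [0.5156, 0.1634, 0.0528]
tool_rot: [[-0.004, 1.0, -0.0], [1.0, 0.004, -0.0], [-0.0, -0.0, -1.0]]
ft_force: [0.2, -0.8, 0.5]
grip_width: 0.0002
gripper_force: 0.4
```

{"name": "servo_tool", "arguments": {"deltas": "0 0.8 0 0 0 0 0; 0 0.7 0 0 0 0 0; 0 0 0 0 0 0 0"}}

```text
time_s: 24.07
position: [0.5157, 0.1647, 0.0529]
tool_rot: [[-0.004, 1.0, -0.0], [1.0, 0.004, -0.0], [-0.0, -0.0, -1.0]]
ft_force: [-2.2, -1.8, -0.1]
grip_width: 0.0001
gripper_force: 1.1
```

{"name": "servo_tool", "arguments": {"deltas": "0 0.6 0 0 0 0 0; 0 0.6 0 0 0 0 0; 0 0 0 0 0 0 0"}}

```text
time_s: 24.32
position: [0.5157, 0.1649, 0.0529]
tool_rot: [[-0.004, 1.0, -0.001], [1.0, 0.004, -0.002], [-0.002, -0.001, -1.0]]
ft_force: [-1.9, -8.5, 0.8]
grip_width: 0.0001
gripper_force: 4.3
```

{"name": "servo_tool", "arguments": {"deltas": "0 -3 0 0 0 0 0; 0 -20 0 0 0 0 0; 0 -30 0 -20 0 0 0; 0 -30 0 -30 0 0 0; 0 -20 0 -30 0 0 0; 0 0 0 -30 0 0 0; 0.5 0 0 0 0 0 0; 0.5 0 0 0 0 0 0"}}

```text
time_s: 24.98
position: [0.517, 0.0634, 0.1638]
tool_rot: [[-0.003, 1.0, 0.004], [1.0, 0.003, 0.0], [0.0, 0.004, -1.0]]
ft_force: [0.6, 0.3, -0.1]
grip_width: 0.0233
gripper_force: 0.0
```

Run:
```python
from h import *
np.set_printoptions(precision=2,suppress=True)
p=env.get_image("wrist"); save("w8.png",p["img"]); o=env.observe(); print(o["position"],o["time_s"])
C=fcloud(p)*1000; X,Y,Z=np.moveaxis(C,-1,0); ok=p["depth"]>0; hsv=cv2.cvtColor(p["img"],cv2.COLOR_RGB2HSV)
kn=ok&(abs(Z-71)<2.5)&(X>490)&(X<545)&(Y<210)&(Y>150); print("knob",kn.sum(),C[kn].mean(0))
yl=ok&(hsv[...,0]>20)&(hsv[...,0]<32)&(hsv[...,1]>150)&(abs(Z-31)<3)&(Y<230)
print("arm",cv2.minAreaRect(C[yl][:,:2].astype(np.float32)))
red=ok&((hsv[...,0]<6)|(hsv[...,0]>174))&(hsv[...,1]>150)&(abs(Z-32)<3)&(Y>150); print("stripe",cv2.minAreaRect(C[red][:,:2].astype(np.float32)),np.median(Z[red]))
```

```text
[0.52 0.06 0.16] 25.0333
knob 465 [516.08 182.75  71.75]
arm ((552.317626953125, 183.2481689453125), (62.85249710083008, 13.556349754333496), 0.41887181997299194)
stripe ((531.8564453125, 207.15135192871094), (68.6102294921875, 13.886309623718262), 0.0042905379086732864) 32.605149128271336
```

The keeper is at its stop: 8.5 N was felt and its angle is about 0. The plate has not moved from home and the robot touches nothing, so I hand in.

```bash
python3 -c "
from rig import env
print(env.close_job())"
```

```text
the job is handed in; nothing more can be done
None
```

I handed the job in at about 25 s of the 72 s allowed: the red plate is home against the stop (about 21 N at most, limit 60 N), the keeper is shut behind it at about 0 rad, and the blue plate, thread cone and snap box were not touched; no verdict came back.

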